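# Put the sectioned tooth away

## Robot

A 7-joint arm with a two-finger parallel gripper is mounted at the origin on the work surface. World frame = base frame: x ahead of the robot, y to its left, z up, the work surface at z = 0. Lengths are in m, angles in rad, forces in N, time in s.
With the tool pointing down it reaches from about 0.4 to 0.85 m from the base axis. Payload 4.5 kg.
Tool frame: the origin (TCP) lies midway between the tips of the shut fingers; the grasp point (between the pads) lies 19 mm behind it (manip.tcp_to_grasp is the distance from the TCP to the grasp point, in m); z points along the fingers, y is the line along which they close (so a half turn about z gives the same grasp; the last joint's range is limited). The gripper opens to 88 mm and grips with 3 to 60 N. Pads are 18 mm wide; open, the fingers measure 123 mm over their backs; the gripper's body (75 mm by 187 mm) begins 45 mm behind the grasp point.
Start: joints at [1.207, 0.689, -0.195, 1.565, 0.157, 0.902, -0.215], TCP at [0.242, -0.576, 0.239] pointing down, gripper open.
Joint ranges: [-3.01, 3.01], [-0.46, 2.08], [-1.47, 1.51], [0.13, 2.56], [-1, 4.14], [0.04, 2.09], [-2.66, 2.66]. Speed limits (rad/s): [2.57, 2.57, 3.14, 3.14, 3.14, 3.14, 3.14].

## Interface

Orientations are given as a rotation vector (axis times angle).
In Python, from rig import manip, grab_frame, recognise, cut_out, place_of gives the robot as it stands.
- The arm moves only by the shell command python3 -m crank 'ROWS' [FORCE]. ROWS is JSON, a list of rows, each a list of 7 numbers: the closure, from 0 (fully open) to 1 (shut), then the shift along the world's x, y, z in units of 0.4 m (1.0 is 0.4 m), then the turn, a rotation vector about the world's x, y, z in units of 45 degrees (1.0 is 45 degrees). In form: [[grip, tx, ty, tz, rx, ry, rz], ...]. A call has 1 to 10 rows; each row is the pose to reach, as a shift and turn from the pose commanded when the call began; what a row does not reach only later rows make up. A row lasts 1/12 s, in which the tool goes at most 41.7 mm and 7.16 degrees, less where a joint would pass 70% of its speed; a pose out of reach is approached as far as the arm can. A call with a number of a shift or a turn outside -1 to 1 is refused whole. A call with a gripper value outside its range is refused whole. The fingers move at their own pace and stop on an object; FORCE is the grip in N (left out, the last holds). Time passes only in rows, so rows that repeat a pose let the fingers close. It gives the time, the measured TCP pose, the force, the opening and the grip force at its end, in the units of the state.
- manip.get_state(): the state, without advancing time (a new reading comes with each control period).
- grab_frame(name): name is "scene" or "top" or "wrist"; returns a dict with "image" (384x512x3 uint8, red, green, blue), "fx", "fy", "cx", "cy" (pixels), "R" (3x3) and "t" (3): a world point X has camera coordinates R X + t. Camera axes: x right, y down, z forward; pixel columns grow to the right and rows downward; lengths in m; the calibration is good to about 2 mm. A picture is of the moment at which its call begins. There is no depth.
- manip.close_job(): hands the job in; it is judged then, once.
Trained networks look in a picture, given as the dict that the camera call returned (one of the last four; its "shot" number tells which), for a name from the list of things; names that differ only in an ending like _2 or _b are one class to them, and where a whole thing is asked for, a point or a joint stands for the part that bears it (a point fixed in the world has none). Each returns a list of dicts, best first, with "score" (0 to 1); they miss things now and then, are a little off and sometimes report something else, mostly with a low value. They report only what shows in the picture. A call takes as long as a camera call. They do not tell look-alikes from the thing itself.
- recognise(picture, target): "bbox" ([centre column, centre row, width, height] in pixels, round what is visible of it).
- cut_out(picture, target): "region" (384x512 bool, what is visible of it) and "bbox" ([centre column, centre row, width, height] in pixels, round what is visible of it).
- place_of(picture, target): "xy" ([column, row] in pixels: a listed point, or the origin of a listed thing).
The state is a dict: "time": time; "joints": joint angles; "joint_vel": joint speeds; "joint_efforts": joint torques, N m; "position": TCP position; "tool_rot": TCP orientation; "wrist_force": force on the tool from outside, world axes, zero at the start; "wrist_torque": the same for the moment, N m; "width": opening from 0.0 (shut) to 1.0 (fully open); "finger_force": force on a finger pad.
Only numpy, scipy, OpenCV 4.12 (cv2) and the standard library are available. Lean on these libraries where they do the work, as an engineer would, in place of code of your own. Each camera call takes 0.05 s, during which the arm holds its last target. There are 200 camera calls.

## Task

Put the sectioned tooth away: with the fingertips, first swing the magnifier to the robot's left as far as its stop, so that it is clear of the trays, then push the tray that holds the tooth fully shut. Leave the tray with the tongue bone out as it stands, and leave the magnifier swung aside. Push only: do not touch or tip the tooth or the tongue bone, and do not disturb the other things.

Things in the scene. Friction and masses are not known exactly. Their poses are not given: they have to be found in the camera images.
- shelf: Low white resin shelf unit fixed to the table, 130 (x, depth) x 240 (y) x 80 mm high, top board 10 mm thick. Origin at the centre of its underside, on the table; +x points away from the robot, +y to the robot's left; turned by up to 0.22 rad. Two trays slide out of its open front (x = -65 mm), their middles at y = +57 and -57 mm. The magnifier's post is clamped to the middle of its back edge.
- tray_left (a joint): How far the left tray (at +y of the shelf) is out along the shelf's -x, in m: 0 fully shut (front panel flush with the shelf's front, against a stop), 0.112 fully out. Slides stiffly (1 to 2 N) and stays where left. Tray 120 mm long, 106 mm wide, floor 9 mm and walls 27 mm above the table, with a taller front panel 8 mm thick.
- tray_right (a joint): The same for the right tray (at -y of the shelf).
- tray_left_front (a point): Point on the outside of the left tray's front panel, at its middle, 30 mm above the table; moves with the tray; axes as the shelf's. The panel is 106 mm wide and runs from 3 mm to 67 mm above the table, with a finger notch 44 mm wide cut in the middle of its top edge, where it is only 49 mm high.
- tray_right_front (a point): The same point on the right tray's front panel.
- magnifier (a joint): Angle of the chrome swing arm about its upright post, rad: 0 points straight out over the trays along the shelf's -x; positive swings the ring to the shelf's +y (the robot's left); stops at -0.45 and 1.40. At angle a the ring's centre is at the shelf's x = 50 - 190 cos(a), y = 190 sin(a) mm. Turns stiffly (about 0.1 N m) and stays where left.
- magnifier_hinge (a point): Where the swing arm's axis meets the post, 170 mm above the table, at the shelf's x = 50, y = 0 mm. The arm is a level round chrome bar 10 mm thick at this height, running from here to the ring, bare from 15 to 143 mm out; the hub about the hinge is 26 mm wide and its top is 188 mm above the table.
- ring_center (a point): Centre of the magnifier ring, 190 mm out along the arm, 170 mm above the table. Chrome ring 92 mm outside, 76 mm inside, 14 mm high, with a clear lens.
- tooth: Sectioned ivory plastic molar on a clear disc, standing loose in one of the two trays (left or right, it varies); 36 mm across the disc, 49 mm high, 50 g or so. Origin at the centre of its underside, on the tray's floor.
- tongue_bone: Grey polymer tongue bone, a flat U about 40 x 46 mm and 21 mm high with two small horns, lying loose in the other tray. Origin in the middle of the U on its underside.
- jaw: White ceramic jaw model, loose, about 80 x 75 mm, 52 mm high; origin in its middle on the underside. Stands to the right of the shelf.
- gum_arch: Pink plastic gum arch, loose, about 40 x 45 mm, 14 mm high, lying on top of the shelf near its right back corner; origin in its middle on the underside.
- dish: Shallow green glass dish, loose, 90 mm across, 24 mm high, in front on the left; origin at the centre of its underside.
- mouth_mirror: Steel mouth mirror, loose, about 150 mm long and 9 mm high, lying in front on the right; origin on its underside near its middle.
- canine: Ivory canine tooth model on a black disc, loose, 28 mm across, 46 mm high, to the left of the shelf; origin at the centre of its underside.
- jar: Glass jar with a white cap, loose, 56 mm across, 75 mm high, behind on the left; origin at the centre of its underside.
There are look-alikes about, which are no part of the job. What is shaped like the tooth but green or yellow is not meant.

How it is judged:
By the outcome, as a careful person would: the job done as asked, in the order asked, and still so for the second after the job is handed in, with the robot touching nothing.
It also fails if it takes over 48 s, if anything falls off the work surface, if the arm or the gripper's body presses on something with over 40 N, if the wrist force passes 120 N, or if a joint passes its speed limit or range.

## Working session

There is one attempt and no reset: what is moved stays moved. The work goes in short steps, Python scripts to look and compute and a shell command to move; the robot and the scene stay as the last step left them, time stands still between calls to the robot, and variables do not carry over. Pictures are saved under pics/ and viewed, at most 10 in all, crops included, and the job is handed in when it is done.

```bash
mkdir -p pics; ls; cat > h.py <<'E'
import numpy as np, cv2
from rig import manip, grab_frame, recognise, cut_out, place_of
def ray(f,uv):
    R=np.array(f["R"]);t=np.array(f["t"])
    d=R.T@np.array([(uv[0]-f["cx"])/f["fx"],(uv[1]-f["cy"])/f["fy"],1.]);return -R.T@t,d
def atz(f,uv,z):
    o,d=ray(f,uv);return o+d*(z-o[2])/d[2]
def proj(f,X):
    c=np.array(f["R"])@np.array(X)+np.array(f["t"]);return np.array([f["fx"]*c[0]/c[2]+f["cx"],f["fy"]*c[1]/c[2]+f["cy"]])
def save(f,n): cv2.imwrite(f"pics/{n}.png",cv2.cvtColor(f["image"],cv2.COLOR_RGB2BGR))
E
python3 - <<'E'
from h import *
Z=dict(tray_left_front=.03,tray_right_front=.03,magnifier_hinge=.17,ring_center=.17,tooth=.009,tongue_bone=.009,shelf=0,jaw=0,dish=0,mouth_mirror=0,canine=0,jar=0,gum_arch=.08)
for c in ("scene","top"):
    f=grab_frame(c);save(f,c+"0")
    print(c,np.round(-np.array(f["R"]).T@f["t"],3))
    for n,z in Z.items():
        for p in place_of(f,n)[:3]: print(n,round(p["score"],2),np.round(p["xy"]),np.round(atz(f,p["xy"],z),3))
print(manip.get_state())
E
```

```text
pics
scene [ 1.229 -0.445  0.871]
tray_right_front 0.89 [209. 209.] [ 0.488 -0.043  0.03 ]
magnifier_hinge 0.68 [293. 202.] [0.694 0.042 0.17 ]
ring_center 0.84 [241. 156.] [0.507 0.04  0.17 ]
tooth 0.75 [196. 265.] [ 0.602 -0.15   0.009]
tooth 0.63 [178. 241.] [ 0.517 -0.149  0.009]
tooth 0.52 [222. 225.] [ 0.535 -0.037  0.009]
tongue_bone 0.66 [254. 204.] [0.52  0.067 0.009]
shelf 0.8 [275. 242.] [0.645 0.039 0.   ]
jaw 0.19 [138. 251.] [ 0.484 -0.235  0.   ]
dish 0.82 [276. 174.] [0.453 0.19  0.   ]
mouth_mirror 0.49 [137. 249.] [ 0.477 -0.234  0.   ]
canine 0.66 [340. 188.] [ 0.594  0.295 -0.   ]
jar 0.68 [271. 242.] [0.641 0.033 0.   ]
jar 0.68 [189. 298.] [ 0.663 -0.204  0.   ]
jar 0.66 [376. 209.] [0.706 0.317 0.   ]
top [0.531 0.013 1.029]
tray_left_front 0.92 [250. 236.] [0.481 0.067 0.03 ]
tray_left_front 0.42 [295. 154.] [ 0.699 -0.047  0.03 ]
tray_right_front 0.95 [291. 233.] [ 0.491 -0.04   0.03 ]
magnifier_hinge 0.77 [260. 143.] [0.698 0.042 0.17 ]
ring_center 0.89 [260. 228.] [0.505 0.035 0.17 ]
tooth 0.75 [328. 194.] [ 0.597 -0.137  0.009]
tooth 0.51 [291. 212.] [ 0.5
[... 434 characters left out ...]
 1.4, 'joints': array([ 1.20679334,  0.68910072, -0.19460418,  1.56529851,  0.15730218,
        0.90247094, -0.21508516]), 'joint_vel': array([-0.00082772, -0.00144648, -0.00013335,  0.00112501,  0.00160587,
        0.00166247,  0.00155358]), 'joint_efforts': array([ 5.71072433e-04, -5.27496207e+01, -1.26712695e+00, -1.53744471e+01,
       -5.20304299e-02, -6.93977054e-04,  1.73851589e-05]), 'position': array([ 0.24216094, -0.57621535,  0.23874277]), 'tool_rot': array([3.07954336e+00, 6.20799869e-01, 6.18831836e-05]), 'wrist_force': array([-0.93905882,  0.79952529, -0.68583257]), 'wrist_torque': array([-0.0262978 ,  0.01864543, -0.00450906]), 'finger_force': 0.0, 'width': 0.9994133284798535}
```

```bash
python3 - <<'E'
import cv2,numpy as np
a=cv2.imread("pics/top0.png")[110:270,140:390];b=cv2.imread("pics/scene0.png")[130:330,110:400]
a=cv2.resize(a,(480,307),interpolation=3);b=cv2.resize(b,(480,331),interpolation=3)
a=cv2.resize(cv2.imread("pics/top0.png")[110:270,140:390],(800,512),interpolation=3)
b=cv2.resize(cv2.imread("pics/scene0.png")[130:330,110:400],(800,552),interpolation=3)
cv2.imwrite("pics/a.png",a);cv2.imwrite("pics/b.png",b)
E
```

```text
(no output)
```

View pics/a.png

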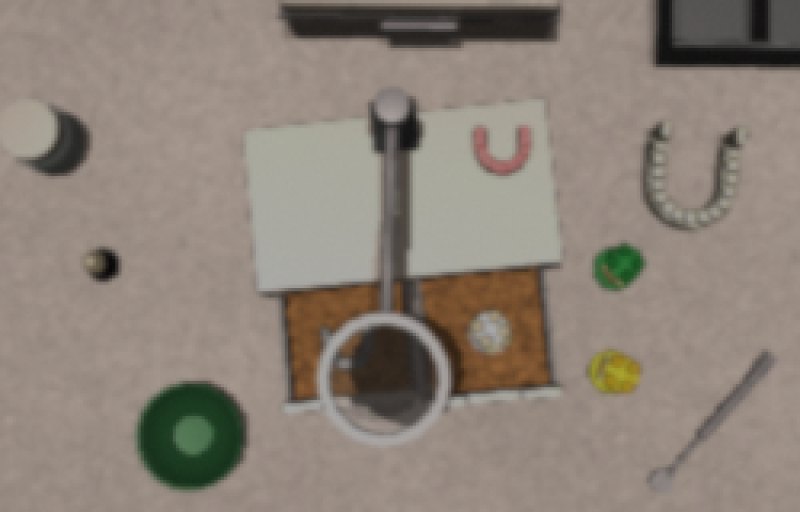

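View pics/b.png

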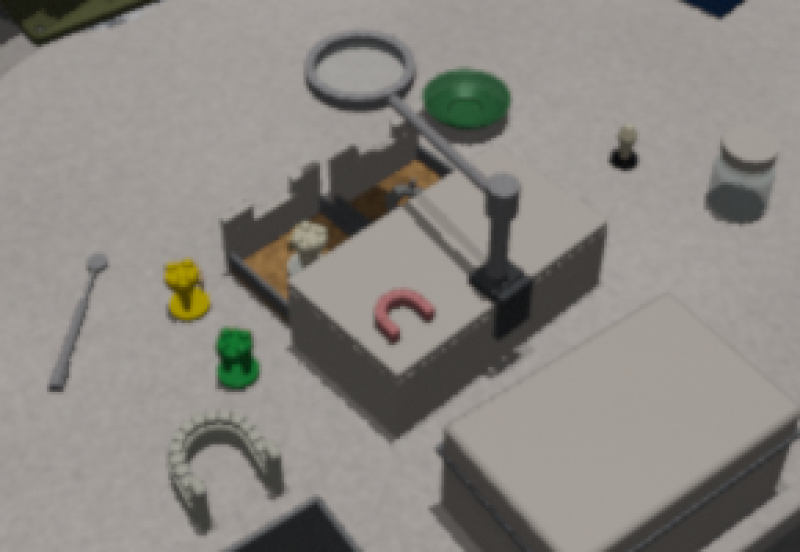

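Tooth-shaped things in the top image: green (328,194), yellow (332,228) and ivory (291,212), which stands in the right tray. The enlarged crops confirm that the ivory one in the right tray is meant. The tongue bone is in the left tray, under the ring. Shelf yaw is about 0.09 and the magnifier angle about 0.06. I'll move to the right side of the swing arm.

```bash
python3 -m crank '[[1,0.6,0.95,0,0,0,-0.39],[1,0.6,0.95,0,0,0,-0.39],[1,0.6,0.95,0,0,0,-0.39],[1,0.6,0.95,0,0,0,-0.39],[1,0.6,0.95,0,0,0,-0.39],[1,0.6,0.95,0,0,0,-0.39],[1,0.6,0.95,0,0,0,-0.39],[1,0.6,0.95,0,0,0,-0.39],[1,0.6,0.95,0,0,0,-0.39],[1,0.6,0.95,0,0,0,-0.39]]'
```

```text
time: 2.23
position: [0.4655, -0.2221, 0.239]
tool_rot: [3.138, 0.144, 0.001]
wrist_force: [0.1, -0.5, -0.4]
width: 0.271
finger_force: 0.0
```

```bash
python3 -m crank '[[1,0.31,0.46,0,0,0,0],[1,0.31,0.46,0,0,0,0],[1,0.31,0.46,0,0,0,0],[1,0.31,0.46,0,0,0,0],[1,0.31,0.46,0,0,0,0],[1,0.31,0.46,-0.22,0,0,0],[1,0.31,0.46,-0.22,0,0,0],[1,0.31,0.46,-0.22,0,0,0],[1,0.31,0.46,-0.22,0,0,0]]'
python3 - <<'E'
from h import *
o=[]
for c in ("scene","wrist"):
    f=grab_frame(c);o.append(f["image"])
    for n in ("ring_center","magnifier_hinge"):
        for p in place_of(f,n)[:1]:print(c,n,p["score"],p["xy"],atz(f,p["xy"],.17))
cv2.imwrite("pics/c.png",cv2.cvtColor(cv2.resize(np.hstack(o),(800,300)),cv2.COLOR_RGB2BGR))
h=np.array([.697,.042]);yaw=.09;r=.11
for a in np.arange(.06,1.45,.15):
    t=np.pi+yaw-a;d=np.array([np.cos(t),np.sin(t)]);m=np.array([d[1],-d[0]])  # motion dir (a grows)
    phi=t-yaw # extents of 18x36 finger along m
    off=.005+.018*abs(m@[-np.sin(yaw),np.cos(yaw)])+.009*abs(m@[np.cos(yaw),np.sin(yaw)])
    print(round(a,2),np.round(h+r*d-m*off,3),np.round(m,2))
E
```

```text
time: 2.98
position: [0.5866, -0.0396, 0.1486]
tool_rot: [-3.138, -0.145, 0.01]
wrist_force: [-0.7, -0.7, -0.3]
width: 0.004
finger_force: 0.0
scene ring_center 0.87 [243.1, 154.7] [0.50691139 0.04565185 0.17      ]
scene magnifier_hinge 0.9 [293.4, 205.2] [0.70246793 0.0362052  0.17      ]
wrist magnifier_hinge 0.95 [96.5, 22.8] [0.69500244 0.03550066 0.17      ]
0.06 [0.588 0.015] [-0.03  1.  ]
0.21 [0.585 0.031] [0.12 0.99]
0.36 [0.584 0.047] [0.27 0.96]
0.51 [0.586 0.064] [0.41 0.91]
0.66 [0.591 0.081] [0.54 0.84]
0.81 [0.599 0.097] [0.66 0.75]
0.96 [0.609 0.111] [0.76 0.64]
1.11 [0.621 0.125] [0.85 0.52]
1.26 [0.637 0.136] [0.92 0.39]
1.41 [0.653 0.144] [0.97 0.25]
```

View pics/c.png

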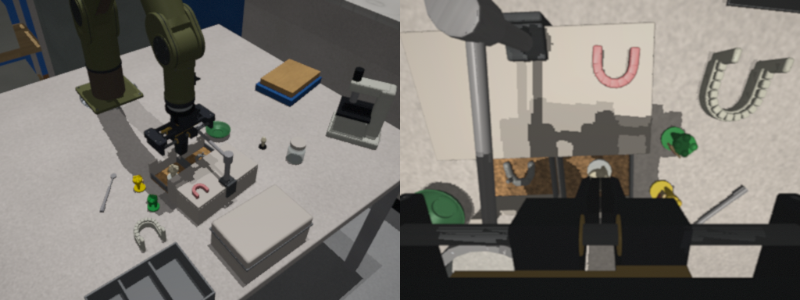

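The shut fingers (wrist crop at about 597,215) hang to the right of the bar (about 480,100), with nothing between them. Next I'll follow the arc.

```bash
python3 -m crank '[[1,0,0.07,0,0,0,0],[1,0,0.12,0,0,0,0],[1,0,0.16,0,0,0,0],[1,-0.005,0.19,0,0,0,0],[1,-0.01,0.22,0,0,0,0],[1,-0.005,0.25,0,0,0,0],[1,0,0.28,0,0,0,0],[1,0.015,0.31,0,0,0,0],[1,0.03,0.34,0,0,0,0],[1,0.055,0.377,0,0,0,0]]'
python3 - <<'E'
from h import *
for c in ("scene","top"):
    f=grab_frame(c)
    for n in ("ring_center","magnifier_hinge"):
        for p in place_of(f,n)[:1]:print(c,n,p["score"],p["xy"],atz(f,p["xy"],.17))
E
```

```text
time: 4.12
position: [0.6105, 0.1109, 0.1506]
tool_rot: [3.137, 0.142, -0.003]
wrist_force: [-0.5, -2.8, 0.4]
width: 0.007
finger_force: 0.8
scene ring_center 0.6 [310.7, 148.7] [0.57962582 0.18787574 0.17      ]
scene magnifier_hinge 0.87 [292.1, 202.6] [0.69498439 0.03881871 0.17      ]
top magnifier_hinge 0.56 [259.9, 142.3] [0.70030409 0.04145411 0.17      ]
```

```bash
python3 -m crank '[[1,0.02,0.02,0,0,0,0],[1,0.045,0.043,0,0,0,0],[1,0.07,0.0625,0,0,0,0],[1,0.09,0.072,0,0,0,0],[1,0.105,0.08,0,0,0,0],[1,0.105,0.08,0,0,0,0]]'
```

```text
time: 4.92
position: [0.6463, 0.1392, 0.1498]
tool_rot: [3.133, 0.141, -0.025]
wrist_force: [-13.8, -4.2, 9.2]
width: 0.002
finger_force: 7.2
```

```bash
python3 -m crank '[[1,0.007,0.002,0,0,0,0],[1,0.014,0.004,0,0,0,0],[1,0.014,0.004,0,0,0,0]]'
python3 - <<'E'
from h import *
for c in ("scene","top"):
    f=grab_frame(c)
    for n in ("ring_center","magnifier_hinge"):
        for p in place_of(f,n)[:1]:print(c,n,p["score"],p["xy"],atz(f,p["xy"],.17))
E
```

```text
time: 5.17
position: [0.6465, 0.1393, 0.1497]
tool_rot: [3.131, 0.141, -0.042]
wrist_force: [-24.6, -7.8, 18.6]
width: 0.002
finger_force: 13.6
scene ring_center 0.79 [341.0, 155.6] [0.63951863 0.22827713 0.17      ]
scene magnifier_hinge 0.97 [294.7, 203.9] [0.70105602 0.04079177 0.17      ]
top magnifier_hinge 0.62 [259.7, 142.0] [0.70098611 0.04192592 0.17      ]
```

The fingers have stopped moving while the force climbs to about 30 N, so the arm is at its stop. I'll back off, rise and go to the front of the right tray.

```bash
python3 -m crank '[[1,-0.04,-0.012,0,0,0,0],[1,-0.11,-0.035,0,0,0,0],[1,-0.13,-0.05,0.1,0,0,0],[1,-0.15,-0.1,0.2,0,0,0],[1,-0.23,-0.17,0.23,0,0,0],[1,-0.31,-0.24,0.23,0,0,0],[1,-0.39,-0.32,0.23,0,0,0],[1,-0.46,-0.40,0.23,0,0,0],[1,-0.492,-0.467,0.2,0,0,0],[1,-0.492,-0.467,0.15,0,0,0]]'
python3 - <<'E'
from h import *
for c in ("scene","top"):
    f=grab_frame(c);save(f,c+"1")
    for n,z in dict(ring_center=.17,magnifier_hinge=.17,tray_right_front=.03,tray_left_front=.03,tooth=.009).items():
        for p in place_of(f,n)[:3]:print(c,n,round(p["score"],2),np.round(p["xy"]),np.round(atz(f,p["xy"],z),3))
a=cv2.imread("pics/top1.png")[110:270,140:390];cv2.imwrite("pics/d.png",cv2.resize(a,(800,512),interpolation=3))
E
```

```text
time: 6.3
position: [0.4566, -0.0509, 0.2122]
tool_rot: [3.134, 0.124, -0.002]
wrist_force: [-0.3, 0.0, -0.0]
width: 0.001
finger_force: 0.0
scene ring_center 0.87 [337. 160.] [0.645 0.21  0.17 ]
scene magnifier_hinge 0.89 [294. 201.] [0.694 0.044 0.17 ]
scene magnifier_hinge 0.22 [192. 299.] [ 0.778 -0.248  0.17 ]
scene tray_right_front 0.93 [210. 209.] [ 0.491 -0.042  0.03 ]
scene tray_right_front 0.62 [255. 203.] [0.536 0.061 0.03 ]
scene tray_left_front 0.89 [242. 191.] [0.481 0.058 0.03 ]
scene tooth 0.77 [195. 268.] [ 0.609 -0.156  0.009]
scene tooth 0.73 [180. 242.] [ 0.522 -0.147  0.009]
scene tooth 0.58 [226. 226.] [ 0.544 -0.031  0.009]
top ring_center 0.58 [185. 172.] [0.63  0.212 0.17 ]
top ring_center 0.2 [260. 143.] [0.698 0.042 0.17 ]
top magnifier_hinge 0.93 [260. 144.] [0.696 0.042 0.17 ]
top tray_right_front 0.86 [293. 235.] [ 0.487 -0.046  0.03 ]
top tray_left_front 0.79 [251. 240.] [0.472 0.064 0.03 ]
top tray_left_front 0.23 [199. 246.] [0.45  0.199 0.03 ]
top tooth 0.63 [331. 226.] [ 0.51  -0.146  0.009]
top tooth 0.63 [328. 196.] [ 0.592 -0.138  0.009]
top tooth 0.49 [289. 217.] [ 0.532 -0.036  0.009]
```

View pics/d.png

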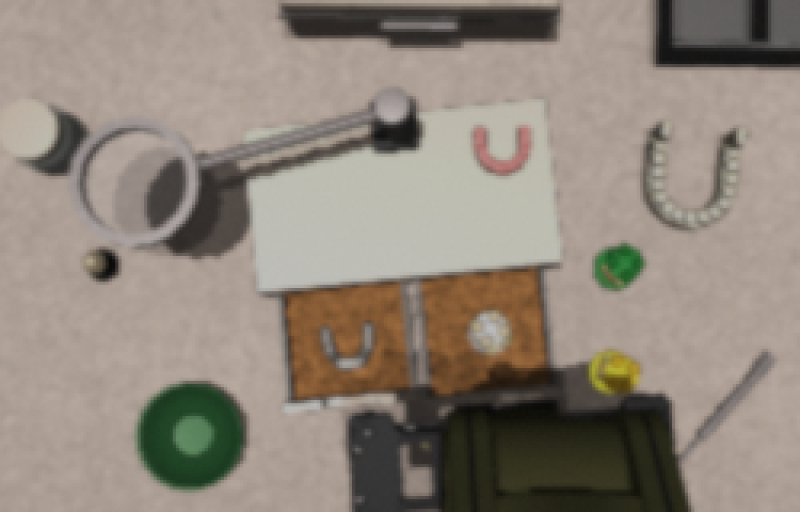

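```bash
python3 - <<'E'
from h import *
f=grab_frame("top")
P=[atz(f,(x/3.2+140,y/3.2+110),.08)[:2] for x,y in [(246,130),(545,100),(562,264),(258,293)]]
for i,j in((1,0),(2,3),(2,1),(3,0)):
    d=P[j]-P[i];print(np.linalg.norm(d),np.arctan2(d[1],d[0])-(np.pi/2 if i+j in(1,5) and (i,j)in((1,0),(2,3)) else 0))
print(np.mean(P,0))
im=f["image"][110:270,140:390]
# ring: fit ellipse in gray
g=cv2.cvtColor(im,cv2.COLOR_RGB2GRAY)
c=cv2.HoughCircles(cv2.resize(g,None,fx=4,fy=4,interpolation=3),cv2.HOUGH_GRADIENT,1.5,40,param1=100,param2=40,minRadius=60,maxRadius=95)
for x,y,r in c[0][:4]: 
    X=atz(f,(x/4+140,y/4+110),.177);print(x/4+140,y/4+110,r/4,X)
print(atz(f,(393/3.2+140,105/3.2+110),.188))
E
```

```text
0.23569167330753577 0.11874201149480479
0.2372801807856597 0.1180849742995631
0.12904039189531666 0.11706797138630008
0.1288969405581388 0.10474219202352214
[0.64484226 0.02820446]
199.4375 246.3125 17.55 [0.46224567 0.17038399 0.177     ]
202.4375 174.3125 16.425 [0.62365888 0.16918003 0.177     ]
183.3125 167.1875 18.5625 [0.6389738  0.21329385 0.177     ]
251.1875 216.3125 23.5125 [0.53181913 0.05662846 0.177     ]
[0.69571282 0.03435312 0.188     ]
```

Top view: ring at view pixel (137,183), fully aside. Both trays are still out, with the tooth upright at (488,332). From the edges, shelf yaw is about 0.115 and the magnifier about 1.38–1.40, at its stop. I'll lower the fingers in front of the notch.

```bash
python3 -m crank '[[1,0,0,-0.1,0,0,0.045],[1,0,0,-0.2,0,0,0.045],[1,0,0,-0.3,0,0,0.045],[1,0,0,-0.38,0,0,0.045],[1,0,0,-0.43,0,0,0.045],[1,0,0,-0.44,0,0,0.045],[1,0,0,-0.44,0,0,0.045]]'
```

```text
time: 7.53
position: [0.4608, -0.0422, 0.0338]
tool_rot: [-3.135, -0.199, 0.004]
wrist_force: [-0.4, 0.5, 0.5]
width: 0.004
finger_force: 0.0
```

```bash
python3 -m crank '[[1,0.02,0.002,0,0,0,0],[1,0.04,0.0045,0,0,0,0],[1,0.055,0.006,0,0,0,0],[1,0.065,0.0075,0,0,0,0],[1,0.075,0.009,0,0,0,0],[1,0.085,0.01,0,0,0,0],[1,0.096,0.011,0,0,0,0],[1,0.108,0.012,0,0,0,0],[1,0.12,0.014,0,0,0,0],[1,0.13,0.015,0,0,0,0]]'
python3 - <<'E'
from h import *
f=grab_frame("scene");save(f,"s2")
cv2.imwrite("pics/e.png",cv2.resize(cv2.imread("pics/s2.png")[120:320,110:400],(800,552),interpolation=3))
for n in("tray_right_front","tooth"):
    for p in place_of(f,n)[:3]:print(n,round(p["score"],2),np.round(p["xy"]),np.round(atz(f,p["xy"],.03 if n!="tooth" else .009),3))
E
```

```text
time: 8.37
position: [0.514, -0.0362, 0.0347]
tool_rot: [3.135, 0.199, 0.0]
wrist_force: [-0.6, -0.3, 1.0]
width: 0.004
finger_force: 0.7
tray_right_front 0.82 [221. 219.] [ 0.533 -0.039  0.03 ]
tray_right_front 0.27 [273. 240.] [0.659 0.022 0.03 ]
tooth 0.81 [176. 243.] [ 0.52  -0.154  0.009]
tooth 0.63 [197. 264.] [ 0.603 -0.148  0.009]
```

View pics/e.png

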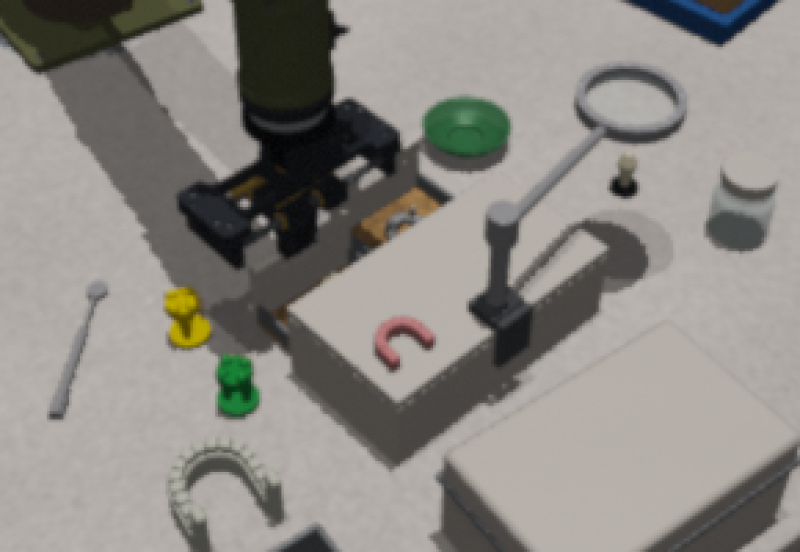

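The tray is sliding in: the fingers are at the panel (crop 300,230), the ring stays aside at (630,100) and the rest is untouched. I'll keep pushing.

```bash
python3 -m crank '[[1,0.01,0,0,0,0,0],[1,0.022,0.001,0,0,0,0],[1,0.034,0.003,0,0,0,0],[1,0.046,0.004,0,0,0,0],[1,0.058,0.005,0,0,0,0],[1,0.07,0.006,0,0,0,0],[1,0.082,0.008,0,0,0,0],[1,0.094,0.009,0,0,0,0],[1,0.104,0.01,0,0,0,0],[1,0.114,0.011,0,0,0,0]]'
```

```text
time: 9.35
position: [0.5595, -0.0318, 0.0347]
tool_rot: [-3.135, -0.199, -0.0]
wrist_force: [-1.5, 1.0, -0.5]
width: 0.009
finger_force: 0.7
```

```bash
python3 -m crank '[[1,0.01,0.001,0,0,0,0],[1,0.018,0.002,0,0,0,0],[1,0.026,0.003,0,0,0,0],[1,0.034,0.004,0,0,0,0],[1,0.042,0.005,0,0,0,0],[1,0.042,0.005,0,0,0,0]]'
```

```text
time: 9.85
position: [0.577, -0.0299, 0.0348]
tool_rot: [3.135, 0.199, 0.003]
wrist_force: [0.1, 0.3, -0.2]
width: 0.002
finger_force: 0.0
```

```bash
python3 -m crank '[[1,0.007,0.001,0,0,0,0],[1,0.014,0.002,0,0,0,0],[1,0.021,0.003,0,0,0,0],[1,0.021,0.003,0,0,0,0]]'
```

```text
time: 10.18
position: [0.5771, -0.0301, 0.0343]
tool_rot: [3.134, 0.197, -0.023]
wrist_force: [-12.6, 0.3, 10.0]
width: 0.007
finger_force: 6.9
```

The fingers have stopped at the predicted shut position with 13 N on the stop. Now I'll back away and check.

```bash
python3 -m crank '[[1,-0.03,-0.003,0,0,0,0],[1,-0.09,-0.01,0,0,0,0],[1,-0.17,-0.02,0,0,0,0],[1,-0.25,-0.028,0,0,0,0],[1,-0.3,-0.03,0.1,0,0,0],[1,-0.3,-0.03,0.2,0,0,0],[1,-0.3,-0.1,0.3,0,0,0],[1,-0.32,-0.2,0.4,0,0,0],[1,-0.34,-0.3,0.5,0,0,0],[1,-0.36,-0.4,0.5,0,0,0]]'
python3 -m crank '[[1,0,-0.1,0,0,0,0],[1,0,-0.2,0,0,0,0],[1,0,-0.3,0,0,0,0],[1,0,-0.4,0,0,0,0],[1,0,-0.4,0,0,0,0]]'
python3 - <<'E'
from h import *
a=[]
for c,s in(("top",np.s_[110:270,140:390]),("scene",np.s_[120:280,150:400])):
    f=grab_frame(c)
    a.append(cv2.resize(f["image"][s],(468,300),interpolation=3))
    for n,z in dict(tray_right_front=.03,tray_left_front=.03,ring_center=.17,magnifier_hinge=.17).items():
        for p in place_of(f,n)[:1]:print(c,n,round(p["score"],2),np.round(p["xy"]),np.round(atz(f,p["xy"],z),3))
cv2.imwrite("pics/f.png",cv2.cvtColor(np.vstack(a),cv2.COLOR_RGB2BGR))
E
```

```text
time: 11.02
position: [0.4483, -0.1601, 0.2266]
tool_rot: [3.133, 0.204, 0.011]
wrist_force: [0.8, -0.3, 0.3]
width: 0.006
finger_force: 0.0
time: 11.43
position: [0.4442, -0.3308, 0.2234]
tool_rot: [3.128, 0.178, 0.003]
wrist_force: [-0.2, -1.2, -0.1]
width: 0.006
finger_force: 0.0
top tray_right_front 0.54 [288. 195.] [ 0.591 -0.03   0.03 ]
top tray_left_front 0.57 [251. 238.] [0.475 0.064 0.03 ]
top ring_center 0.73 [182. 168.] [0.638 0.217 0.17 ]
top magnifier_hinge 0.65 [260. 142.] [0.702 0.041 0.17 ]
scene tray_left_front 0.89 [243. 192.] [0.486 0.059 0.03 ]
```

View pics/f.png

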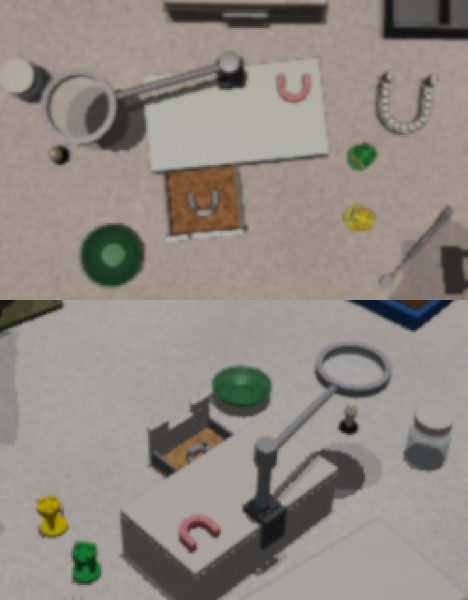

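The right tray is flush with the shelf front. The left tray is still out with the tongue bone at (203,205), the ring is aside at (80,107), and nothing else has moved.

```bash
python3 -c "
from rig import manip
print(manip.close_job())"
```

```text
the job is handed in; nothing more can be done
None
```

I swung the magnifier left until it hit its stop, then pushed the right tray (the one with the ivory tooth) shut against its stop; in the last pictures the tongue bone's tray is still out and nothing else has moved, though the tooth can't be seen now the tray is shut. The job is handed in.

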